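Square up a tester's front panel and hold it for the screws

ROBOT

A 7-joint arm with a two-finger parallel gripper is mounted at the origin on the work surface. World frame = base frame: x ahead of the robot, y to its left, z up, the work surface at z = 0. Lengths are in m, angles in rad, forces in N, time in s.
With the tool pointing down it reaches from about 0.4 to 0.875 m from the base axis. Payload 19.3 kg.
Tool frame: the origin (TCP) lies midway between the tips of the shut fingers; the grasp point (between the pads) lies 19 mm behind it; z points along the fingers, y is the line along which they close (so a half turn about z gives the same grasp; the last joint's range is limited). The gripper opens to 85 mm and grips with 20 to 120 N. Pads are 22 mm wide; open, the fingers measure 114 mm over their backs; the gripper's body (76 mm by 85 mm) begins 54 mm behind the grasp point. The pads swing forward as they close: fully open they stand 13 mm farther back than shut.
Start: joints at [-1.198, 0.521, -0.036, 1.599, 0.021, 1.021, -0.113], TCP at [0.268, 0.565, 0.231] pointing down, gripper open.
Joint ranges: [-2.91, 2.91], [-0.3, 2.13], [-1.5, 1.42], [0.17, 2.43], [-1.26, 4.41], [0.16, 1.93], [-2.52, 2.52]. Speed limits (rad/s): [1.89, 1.89, 2.39, 2.39, 3.01, 3.01, 3.01].

INTERFACE

Orientations are given as [roll, pitch, yaw] about the fixed x, y, z axes, in that order (R = Rz(yaw) Ry(pitch) Rx(roll)).
In Python, from workcell import bot gives the robot as it stands.
- The arm moves only by the shell command python3 nudge.py 'ROWS' [FORCE]. ROWS is a JSON object with one list for each field, all of the same length, 1 to 5, a row being the entries at one place: jaw (the finger opening in m), sx, sy, sz (the shift in units of 100 mm), drx, dry, drz (a rotation vector in units of 0.25 rad); each row is the pose to reach, as a shift and turn from the pose commanded when the command began, along the tool's axes at that moment; what a row does not reach only later rows make up. A row lasts 1/8 s, in which the tool goes at most 0.0625 m and 0.188 rad, less where a joint would pass 70% of its speed; a pose out of reach is approached as far as the arm can. The fingers move at their own pace and stop on an object; FORCE is the grip in N (left out, the last holds). Time passes only in rows, so rows that do not move let the fingers close. It prints the time, the measured TCP pose, the force, the opening and the grip force at its end. Input that does not fit is refused with a message, and nothing moves.
- bot.observe(): the state, without advancing time (a new reading comes with each control period).
- bot.grab_frame(name): name is "scene" or "top" or "wrist"; returns the picture (480x640x3 uint8, blue, green, red); there is no depth.
- bot.calibration(name): a dict with "vfov" (degrees; the focal length in pixels is half the picture's height over the tangent of half this angle, whatever the lens; pixels are square), "cx", "cy" (the principal point, pixels), "eye" and "attitude" of the camera in the world. Camera axes: x right, y down, z forward; pixel columns grow to the right and rows downward; lengths in m; the calibration is good to about 2 mm. A picture is of the moment at which its call begins: read the wrist's pose just before it. calibration takes no time and is no camera call; for the wrist camera it gives the pose at the moment of the call.
- bot.job_done(): hands the job in; it is judged then, once.
The state is a dict: "clock": time; "qpos": joint angles; "qd": joint speeds; "joint_efforts": joint torques, N m; "position": TCP position; "tool_rot": TCP orientation; "force": force on the tool from outside, world axes, zero at the start; "moment": the same for the moment, N m; "grip_width": finger opening in m; "finger_force": force on a finger pad.
Only numpy, scipy, OpenCV 4.12 (cv2) and the standard library are available. Lean on these libraries where they do the work, as an engineer would, in place of code of your own. Each camera call takes 0.05 s, during which the arm holds its last target. There are 200 camera calls.

TASK

The tester's front panel hangs on its two loose bottom screws and leans in over the base plate. Take the taller of the two squares out of the compartment tray, stand it on the bare strip of the base plate and press it into the corner until its stock sits flat on the plate and its blade is flush along the panel, which then stands upright. Finish holding it there, still gripped and pressed against both, so the screws can be tightened; only the square may push the panel, and leave the other things where they are.

Things in the scene. Friction and masses are not known exactly. Their poses are not given: they have to be found in the camera images.
- chassis: Open base of a bench tester, 264 x 240 mm on rubber feet, heavy, does not move. Origin: centre of its underside, on the bench; y points to the front panel, x along the panel's width, z up. Circuit boards, a heat sink and a transformer (the tallest, up to 52 mm above the base plate) stand along its sides; edge flanges rise 16 to 20 mm above the plate.
- base_plate: Zinc-plated base plate of the chassis, 260 x 236 x 4 mm. Origin: centre of its upper face, 12 mm above the bench; axes as the chassis. The panel's inner face meets it at y = +118 mm. A bare strip, x from -45 to +45 mm, y from -60 to +118 mm, is free for the square; use the corner at about x = 0.
- panel: Front panel, 256 mm wide, 126 mm high. Origin: at mid-width where its inner face meets the base plate's upper face, which is also its pivot line; x along the pivot, y outwards, z up the panel (vertical = upright). Inner face bare from x -50 to +65 mm. Starts leaning 0.06-0.14 rad inwards over the plate; friction (0.12 N m, about 1 N at the top) keeps it where it is pushed; it can go past upright.
- square: The taller square, about 0.24 kg: dark stock 116 long, 16 wide, 28 mm high, and a thin steel blade (4 mm thick, 22 wide) standing up at one end to 120 mm above the underside. Origin: centre of the stock's underside; y along the stock to the blade end, z up the blade, x across. Stock end and blade's outer edge are one plane at y = +58 mm. Grip across the 16 mm width.
- square_grip (a point): Point of the taller square's stock to grip from above: 22 mm above the underside, 28 mm behind the stock's centre (86 mm from the blade's outer edge)
- square_heel (a point): Heel of the taller square: the corner of its underside and its outer (blade) edge, mid-width, at y = +58 mm, z = 0 of the square
- tray: Blue tray, 280 x 175 mm, fixed; walls 3 mm thick, 24 mm high, floor 3 mm. Origin: centre of the underside. Two dividers make three compartments 89 mm wide, side by side along its x. Two squares and a screwdriver lie one in each, in any order, lengthwise along y; the squares stand on their stocks, blade at the +y end.
- small_square: The shorter square, to be left alone: stock 80 x 14 x 20 mm, blade up to 75 mm. Origin and axes as for the taller one
- screwdriver: Screwdriver, 125 mm long, lying in a tray compartment; leave it. Origin at its underside, mid-length
- tape: Roll of yellow tape lying flat, 68 mm across, 18 mm high; leave it. Origin: centre of the underside
- screw_dish: Steel screw dish, 84 mm across, 22 mm high; leave it. Origin: centre of the underside
- choke_a: Small black moulded part, 30 x 20 x 16 mm, lying on the base plate near its edge away from the panel; leave it. Origin: centre of the underside
- choke_b: Another such black part, on the bench; leave it. Origin: centre of the underside
- bottle: White bottle, 52 mm across, 120 mm high; leave it. Origin: centre of the underside

How it is judged:
By the outcome, as a careful person would: the job done as asked, in the order asked, and still so for the second after the job is handed in, while the arm keeps its last pose, push and grip.
It also fails if it takes over 53 s, if anything falls off the work surface, if the arm or the gripper's body presses on something with over 40 N, if the wrist force passes 120 N, or if a joint passes its speed limit or range.

## Working session

There is one attempt and no reset: what is moved stays moved. The work goes in short steps, Python scripts to look and compute and a shell command to move; the robot and the scene stay as the last step left them, time stands still between calls to the robot, and variables do not carry over. Pictures are saved under pics/ and viewed, at most 10 in all, crops included, and the job is handed in when it is done.

```bash
ls; mkdir -p pics; python3 - <<'E'
from workcell import bot
import cv2
s=bot.observe();print(s)
for n in("scene","top"):
    print(n,bot.calibration(n)); cv2.imwrite(f"pics/{n}0.png",bot.grab_frame(n))
print(bot.calibration("wrist"))
E
```

```text
nudge.py
pics
workcell.py
{'clock': 0.0, 'qpos': array([-1.19818859,  0.52203174, -0.03630266,  1.59998355,  0.02118932,
        1.02108763, -0.1127723 ]), 'qd': array([ 1.05347016e-03,  1.61376265e-04,  2.01399611e-03,  1.73813673e-03,
       -5.48198268e-04, -1.63041521e-06, -6.82148851e-04]), 'joint_efforts': array([ 7.80618593e-04, -9.27125144e+01,  1.98032230e+00, -3.69931948e+01,
        1.78771693e-02,  8.26828385e-03,  3.27617545e-05]), 'position': array([0.2677024 , 0.56440637, 0.23072371]), 'tool_rot': array([-3.14047001e+00,  8.26126751e-05,  2.69877521e+00]), 'force': array([ 0.52751181, -0.04147948,  0.9074403 ]), 'moment': array([-0.04708003,  0.01762386, -0.0534469 ]), 'finger_force': 0.0, 'grip_width': 0.08529459753383331}
scene {'vfov': 47.53929589814746, 'cx': 315.05242849983335, 'cy': 240.1257765828745, 'eye': array([1.08581177, 0.2424597 , 1.01086968]), 'attitude': array([-2.55474634, -0.00550605,  2.0089524 ])}
top {'vfov': 48.53254700041091, 'cx': 329.22886448624007, 'cy': 237.8486384033593, 'eye': array([ 0.31452272, -0.01351251,  1.29038506]), 'attitude': array([-2.98335695, -0.03025141, -1.54805993])}
{'vfov': 64.97028073856457, 'cx': 318.5181794139822, 'cy': 236.9311524312407, 'eye': array([0.19163941, 0.59953636, 0.37331222]), 'attitude': array([2.80812981e+00, 1.09597253e-03, 1.12660403e+00])}
```

View pics/scene0.png

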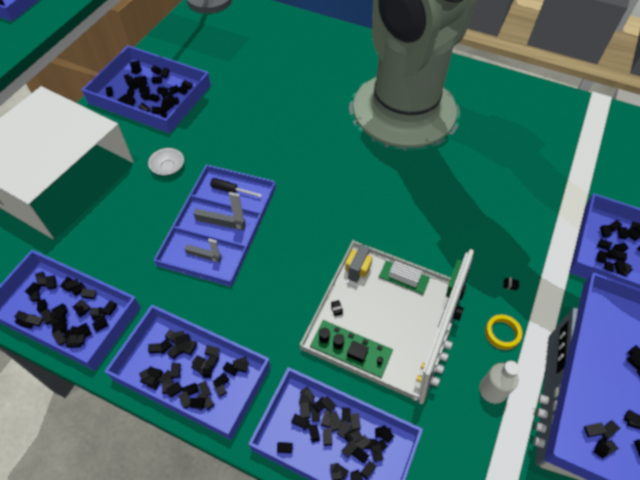

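View pics/top0.png

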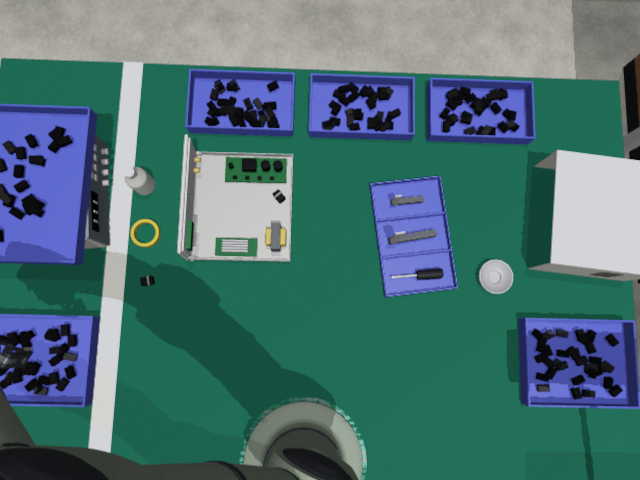

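The taller square is in the tray's middle compartment, at about (412,237) in top and (220,215) in scene. The panel is at the left edge of the chassis in top (x≈185). I'll enlarge both areas next.

```bash
cat > h.py <<'E'
import numpy as np, cv2
from scipy.spatial.transform import Rotation as R
from workcell import bot
def cam(n,c=None):
    c=c or bot.calibration(n); f=240/np.tan(np.radians(c["vfov"])/2)
    return f,c["cx"],c["cy"],np.array(c["eye"]),R.from_euler("xyz",c["attitude"]).as_matrix()
def ray(k,p):
    f,cx,cy,e,M=k; d=M@np.array([(p[0]-cx)/f,(p[1]-cy)/f,1.]); return e,d/np.linalg.norm(d)
def at_z(k,p,z):
    e,d=ray(k,p); return e+d*(z-e[2])/d[2]
def proj(k,P):
    f,cx,cy,e,M=k; q=M.T@(np.array(P)-e); return np.array([cx+f*q[0]/q[2],cy+f*q[1]/q[2]])
def tri(ks,ps):
    A=np.zeros((3,3));b=np.zeros(3)
    for k,p in zip(ks,ps):
        e,d=ray(k,p);Q=np.eye(3)-np.outer(d,d);A+=Q;b+=Q@e
    X=np.linalg.solve(A,b); return X,[np.linalg.norm((np.eye(3)-np.outer(ray(k,p)[1],ray(k,p)[1]))@(X-k[3])) for k,p in zip(ks,ps)]
E
python3 - <<'E'
import cv2,numpy as np
t=cv2.imread("pics/top0.png");s=cv2.imread("pics/scene0.png")
def c(i,x,y,w,h,k):
    o=cv2.resize(i[y:y+h,x:x+w],None,fx=k,fy=k,interpolation=cv2.INTER_CUBIC)
    for g in range(0,w,20): cv2.putText(o,str(x+g),(g*k,8),0,.3,(0,255,255),1);cv2.line(o,(g*k,9),(g*k,14),(0,255,255),1)
    for g in range(0,h,20): cv2.putText(o,str(y+g),(0,g*k+4),0,.3,(0,255,255),1)
    return o
a=np.hstack([c(t,365,170,100,130,4),c(t,175,130,125,137,3)[:]]) if 0 else None
cv2.imwrite("pics/c1.png",c(t,365,170,100,130,4))
A=c(t,365,170,100,130,4);B=c(t,170,132,130,130,3)
H=np.zeros((600,800,3),np.uint8);H[:520,:400]=A;H[:390,405:795]=B
cv2.imwrite("pics/c1.png",H)
A=c(s,150,160,130,130,3);B=c(s,295,240,185,165,2)
H=np.zeros((600,800,3),np.uint8);H[:390,:390]=A;H[:330,400:770]=B
cv2.imwrite("pics/c2.png",H)
E
```

```text
(no output)
```

View pics/c1.png

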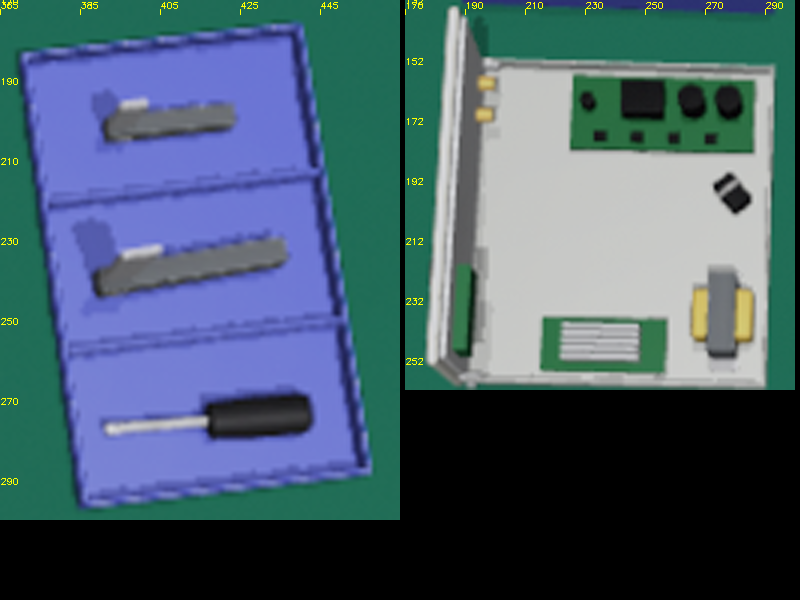

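View pics/c2.png

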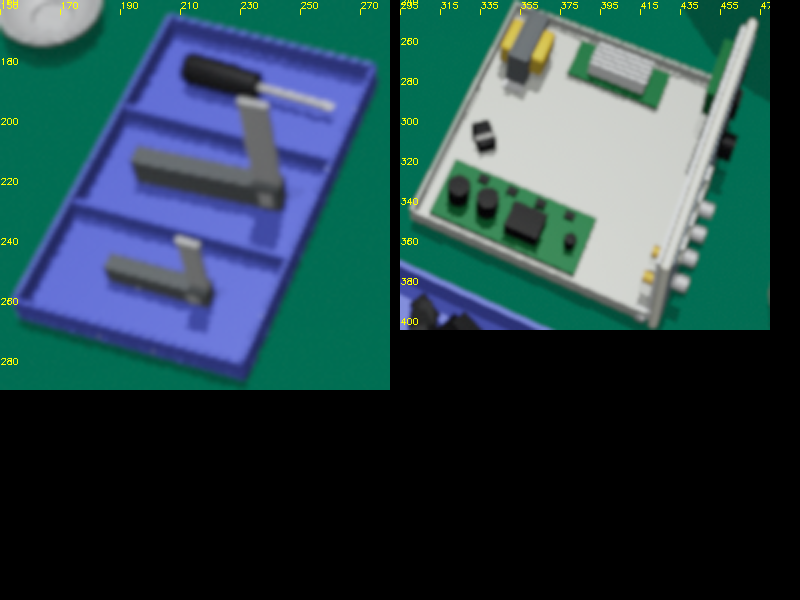

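Tray rim corners in top: (370.5,183.7), (440,176.2), (457.5,287.5), (385.5,296.2). The tall square's stock rear end is at about (436.5,232.5) and its blade tip runs from (395,233.5) to (405.5,232.2). The chassis rear corners are (293.3,154.3) and (290.3,260.3). I'll check these against the given sizes.

```bash
python3 - <<'E'
from h import *
np.set_printoptions(precision=4,suppress=True)
T=cam("top");S=cam("scene")
tr=np.array([at_z(T,p,.024) for p in [(370.5,183.7),(440,176.2),(457.5,287.5),(385.5,296.2)]])
ts=np.array([at_z(S,p,.024) for p in [(275.3,181.7),(206,165),(156,260),(231.7,285)]])
for t in(tr,ts): print(t,[np.linalg.norm(t[i]-t[i-1]) for i in range(4)],t.mean(0))
print("rear",at_z(T,(436.5,232.5),.031),"blade",at_z(T,(395,233.5),.123),at_z(T,(405.5,232.2),.123))
print("front bottom of stock",at_z(T,(390,243.5),.003))
print("S blade",at_z(S,(229,193),.123),at_z(S,(239,194.7),.123),"rear top corners",at_z(S,(194.3,212.3),.031),at_z(S,(197,209.5),.031))
ch=[at_z(T,p,.03) for p in[(293.3,154.3),(290.3,260.3)]];print("ch",ch,np.linalg.norm(ch[0]-ch[1]))
pt=[at_z(T,p,.137) for p in[(186.7,134.7),(179,252)]];print("panel",pt,np.linalg.norm(pt[0]-pt[1]))
E
```

```text
[[ 0.6549 -0.1455  0.024 ]
 [ 0.6793 -0.3175  0.024 ]
 [ 0.4057 -0.3568  0.024 ]
 [ 0.3808 -0.1841  0.024 ]] [np.float64(0.2767956468004144), np.float64(0.17369761594603034), np.float64(0.2763796801262963), np.float64(0.17446394817902358)] [ 0.5302 -0.251   0.024 ]
[[ 0.3803 -0.1849  0.024 ]
 [ 0.4054 -0.3583  0.024 ]
 [ 0.6792 -0.3143  0.024 ]
 [ 0.6632 -0.1392  0.024 ]] [np.float64(0.2865428395855145), np.float64(0.17523671952790854), np.float64(0.27729602433550965), np.float64(0.17587945072313738)] [ 0.532  -0.2492  0.024 ]
rear [ 0.5366 -0.3059  0.031 ] blade [ 0.5155 -0.1912  0.123 ] [ 0.5191 -0.2148  0.123 ]
front bottom of stock [ 0.5109 -0.1973  0.003 ]
S blade [ 0.5191 -0.2147  0.123 ] [ 0.5141 -0.1938  0.123 ] rear top corners [ 0.5412 -0.3044  0.031 ] [ 0.5319 -0.3031  0.031 ]
ch [array([0.7218, 0.0459, 0.03  ]), array([0.46  , 0.0443, 0.03  ])] 0.2618033083131141
panel [array([0.7251, 0.2812, 0.137 ]), array([0.4594, 0.2806, 0.137 ])] 0.265728552261993
```

Sizes agree to within about 2 mm (tray 277x174, chassis 262 wide, square 116 long). The square is at about (0.526,-0.249) with yaw about 0.19, and the grip point is at about (0.531,-0.277). Moving there now.

The rows are not in the units I measure in: shifts go in units of 100 mm and turns go in units of 0.25 rad. I convert before sending: -0.23 m is -2.3, -0.21 m is -2.1, 0.36 rad is 1.44.

```bash
python3 nudge.py '{"jaw":[0.042, 0.042, 0.042, 0.042, 0.042], "sx":[-0.42, -0.84, -1.26, -1.68, -2.1], "sy":[-0.46, -0.92, -1.38, -1.84, -2.3], "sz":[0, 0, 0, 0, 0], "drx":[0, 0, 0, 0, 0], "dry":[0, 0, 0, 0, 0], "drz":[0.72, 1.44, 2.16, 2.88, 3.6]}' 40
cat > go.py <<'E'
# usage: go.py x y z yaw : tool-axis shift and rotation vector from the measured pose to a tool-down pose
import sys; from h import *
x=[float(v) for v in sys.argv[1:]]; s=bot.observe(); M=R.from_euler("xyz",s["tool_rot"])
r=(M.inv()*R.from_euler("xyz",[np.pi,0,x[3]])).as_rotvec()
print("pos",s["position"].round(4),s["tool_rot"].round(3),"t",s["clock"],"F",s["force"].round(1),"shift",M.inv().apply(np.array(x[:3])-s["position"]).round(4),"rot",r.round(4))
E
python3 go.py .531 -.277 .22 1.758
```

```text
clock: 0.72
position: [0.3592, 0.2649, 0.2313]
tool_rot: [3.142, -0.0, 1.793]
force: [1.9, 0.2, -0.0]
grip_width: 0.0422
finger_force: 0.0
pos [0.3592 0.2649 0.2313] [ 3.142 -0.     1.793] t 0.725 F [ 1.9  0.2 -0. ] shift [-0.5665  0.0482  0.0112] rot [ 0.0001 -0.0002  0.0349]
```

```bash
python3 go.py .59 .17 .26 1.571; python3 nudge.py '{"jaw":[0.042, 0.042, 0.042, 0.042, 0.042], "sx":[-0.35, -0.7, -1.05, -1.43, -1.43], "sy":[0.5, 1, 1.5, 2.04, 2.04], "sz":[-0.07, -0.14, -0.21, -0.28, -0.28], "drx":[0, 0, 0, 0, 0], "dry":[0, 0, 0, 0, 0], "drz":[0.22, 0.44, 0.66, 0.88, 0.88]}'
python3 - <<'E'
from h import *
import pickle
c=bot.calibration("wrist");im=bot.grab_frame("wrist");print(c,bot.observe()["position"]);pickle.dump(c,open("w1.pkl","wb"));cv2.imwrite("pics/w1.png",im)
E
```

```text
pos [0.3592 0.2649 0.2313] [ 3.142 -0.     1.793] t 0.725 F [ 1.9  0.2 -0. ] shift [-0.1434  0.2042 -0.0287] rot [ 0.000e+00 -2.000e-04  2.219e-01]
clock: 1.35
position: [0.5928, 0.1708, 0.2588]
tool_rot: [3.141, 0.002, 1.574]
force: [-1.5, 0.6, -0.4]
grip_width: 0.0419
finger_force: 0.0
{'vfov': 64.97028073856457, 'cx': 318.5181794139822, 'cy': 236.9311524312407, 'eye': array([0.59270892, 0.25425906, 0.4011314 ]), 'attitude': array([ 2.80623957e+00, -7.01061616e-04,  1.61701564e-03])} [0.5913183  0.17207917 0.25855672]
```

View pics/w1.png

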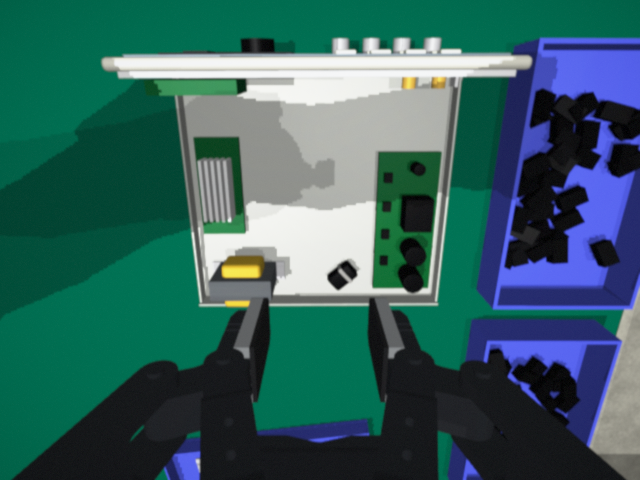

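The wrist view shows the rear flange corners at (200,304) and (437,302), the side flanges converging to about (183,95) and (461,80), and the panel's top rim at rows 60–78.

```bash
python3 - <<'E'
from h import *
import pickle
np.set_printoptions(precision=4,suppress=True)
k=cam("wrist",pickle.load(open("w1.pkl","rb")))
for z in(.028,.032):
  print(z,*[at_z(k,p,z) for p in[(200,304),(437,302),(180,95),(462,80)]])
print(*[at_z(k,p,.137) for p in[(105,63),(530,62),(118,75),(515,75)]])
im=cv2.imread("pics/w1.png")
A=cv2.resize(im[285:315,180:460],None,fx=2.85,fy=4,interpolation=2)[:, :795];B=cv2.resize(im[45:105,95:295],None,fx=4,fy=4,interpolation=2);C=cv2.resize(im[45:105,345:545],None,fx=4,fy=4,interpolation=2)
A=np.pad(A,((0,0),(0,800-A.shape[1]),(0,0)))
cv2.imwrite("pics/w1c.png",np.vstack([A,B,C]))
E
```

```text
0.028 [0.4609 0.0447 0.028 ] [0.7255 0.0475 0.028 ] [0.4646 0.2633 0.028 ] [0.7243 0.2766 0.028 ]
0.032 [0.4623 0.0469 0.032 ] [0.7241 0.0497 0.032 ] [0.466  0.2632 0.032 ] [0.7229 0.2763 0.032 ]
[0.4564 0.2797 0.137 ] [0.728  0.2808 0.137 ] [0.4635 0.2727 0.137 ] [0.7197 0.2731 0.137 ]
```

View pics/w1c.png

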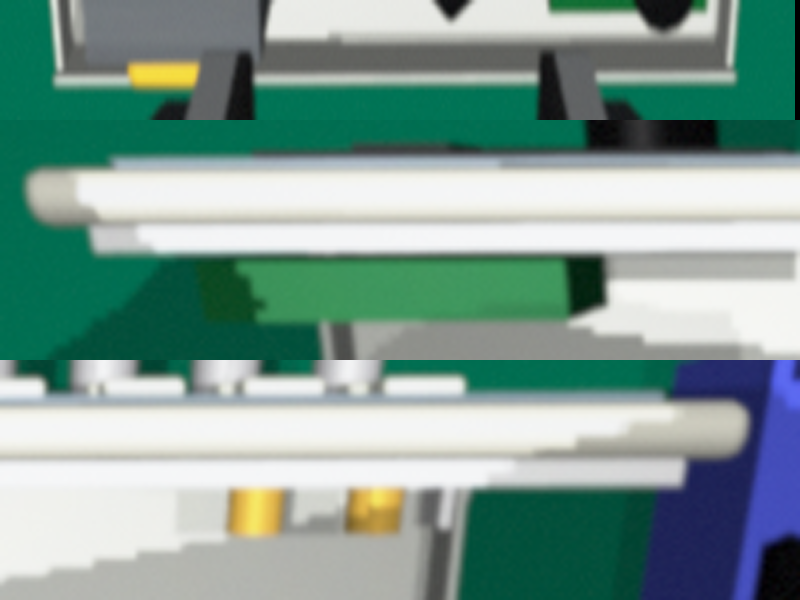

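```bash
python3 - <<'E'
from h import *
import pickle
np.set_printoptions(precision=4,suppress=True)
k=cam("wrist",pickle.load(open("w1.pkl","rb")))
a,b=[at_z(k,p,.028) for p in[(199.3,305.7),(437.9,305)]]
c,d=[at_z(k,p,.1375) for p in[(118,78),(516,76.75)]]
for u,v in((a,b),(c,d)): print(u,v,(u+v)/2,np.linalg.norm(v-u),"yaw",np.arctan2(*(v-u)[1::-1]))
E
python3 go.py .531 -.277 .24 1.758; python3 nudge.py '{"jaw":[0.042, 0.042, 0.042, 0.042, 0.042], "sx":[-0.6, -1.2, -1.8, -2.4, -3], "sy":[-0.07, -0.14, -0.21, -0.28, -0.36], "sz":[0, 0, 0, 0, 0], "drx":[0, 0, 0, 0, 0], "dry":[0, 0, 0, 0, 0], "drz":[-0.16, -0.32, -0.48, -0.64, -0.748]}'; python3 go.py .531 -.277 .24 1.758
```

```text
[0.4599 0.0425 0.028 ] [0.7269 0.0437 0.028 ] [0.5934 0.0431 0.028 ] 0.2670148156480389 yaw 0.0045369918670646785
[0.4634 0.2709 0.1375] [0.7203 0.272  0.1375] [0.5919 0.2714 0.1375] 0.2568856473933159 yaw 0.004561080827475723
pos [0.5913 0.1721 0.2586] [-3.141e+00  1.000e-03  1.576e+00] t 1.4 F [-0.9 -0.3 -0.9] shift [-0.4487 -0.0627  0.0191] rot [-0.0006  0.0012 -0.1818]
clock: 2.02
position: [0.5555, -0.1271, 0.2593]
tool_rot: [3.142, -0.001, 1.769]
force: [0.2, 0.1, -0.0]
grip_width: 0.0422
finger_force: 0.0
pos [ 0.5555 -0.1271  0.2593] [ 3.142e+00 -1.000e-03  1.769e+00] t 2.025 F [ 0.2  0.1 -0. ] shift [-0.1422 -0.0535  0.0192] rot [ 0.0001 -0.0007  0.0109]
```

To row units: -0.142 m is -1.42, -0.11 m is -1.1, 0.01 rad is 0.04.

```bash
python3 nudge.py '{"jaw":[0.042, 0.042, 0.042, 0.042], "sx":[-0.55, -1.1, -1.42, -1.42], "sy":[-0.2, -0.4, -0.53, -0.53], "sz":[0.07, 0.14, 0.19, 0.19], "drx":[0, 0, 0, 0], "dry":[0, 0, 0, 0], "drz":[0.02, 0.04, 0.04, 0.04]}'
python3 - <<'E'
from h import *
import pickle
c=bot.calibration("wrist");im=bot.grab_frame("wrist");print(c,bot.observe()["position"],bot.observe()["tool_rot"]);pickle.dump(c,open("w2.pkl","wb"));cv2.imwrite("pics/w2.png",im)
E
```

```text
clock: 2.52
position: [0.5304, -0.2776, 0.2398]
tool_rot: [-3.14, -0.0, 1.753]
force: [0.2, 0.3, -0.1]
grip_width: 0.0423
finger_force: 0.0
{'vfov': 64.97028073856457, 'cx': 318.5181794139822, 'cy': 236.9311524312407, 'eye': array([ 0.51549547, -0.19578654,  0.38236813]), 'attitude': array([2.80825583e+00, 1.25368041e-03, 1.80863180e-01])} [ 0.53130093 -0.27579488  0.23996822] [-3.14100180e+00 -8.45018574e-04  1.75515033e+00]
```

View pics/w2.png

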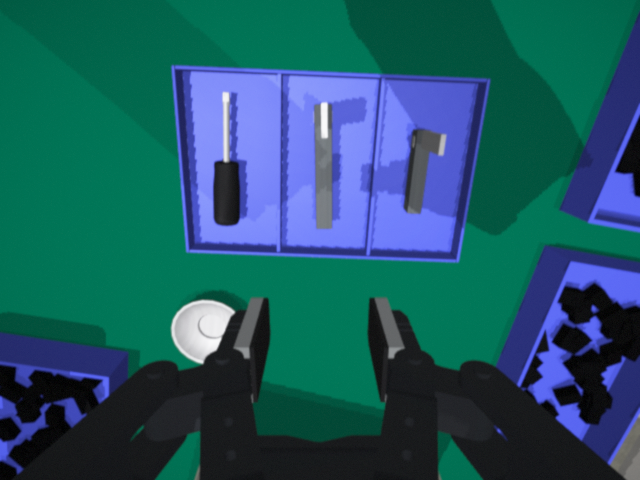

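The tall square lies in the middle compartment: stock rear edge (316–332, 228), front end near (315–331, 104), blade top from (321–328, 103) to (321–328, 136).

```bash
python3 - <<'E'
from h import *
import pickle
np.set_printoptions(precision=4,suppress=True)
k=cam("wrist",pickle.load(open("w2.pkl","rb")))
f=at_z(k,(324.5,103),.123);i=at_z(k,(324.5,136),.123);r=at_z(k,(324,228),.031)
print(f,i,np.linalg.norm(f-i),r)
for a in(f,(f+i)/2+0): 
    v=(a-r)[:2];print(np.linalg.norm(v),"yaw",np.arctan2(-v[0],v[1]))
v=(f-r)[:2];u=v/np.linalg.norm(v);print("grip",r[:2]+u*30, f[:2]-u*86)
im=cv2.imread("pics/w2.png")
cv2.imwrite("pics/w2c.png",cv2.resize(im[95:235,290:360],None,fx=4,fy=4,interpolation=2))
E
```

```text
[ 0.5186 -0.1931  0.123 ] [ 0.5224 -0.2135  0.123 ] 0.02072214933781554 [ 0.5406 -0.3055  0.031 ]
0.11451343170848666 yaw 0.19282375148462352
0.10415261796445575 yaw 0.19349705224804553
grip [-5.2084 29.1385] [ 16.9989 -84.5993]
```

View pics/w2c.png

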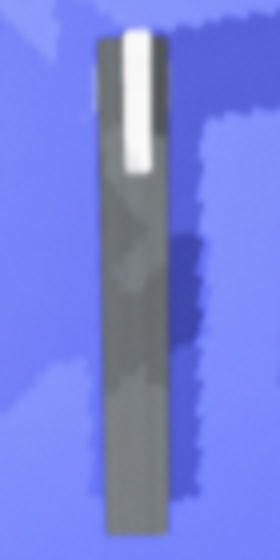

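```bash
python3 go.py .535 -.277 .06 1.764; python3 nudge.py '{"jaw":[0.042, 0.042, 0.042, 0.042, 0.042], "sx":[-0.02, -0.02, -0.02, -0.02, -0.02], "sy":[0.035, 0.035, 0.035, 0.035, 0.035], "sz":[0.5, 1, 1.4, 1.8, 1.8], "drx":[0, 0, 0, 0, 0], "dry":[0, 0, 0, 0, 0], "drz":[-0.036, -0.036, -0.036, -0.036, -0.036]}';python3 go.py .535 -.277 .005 1.764
```

```text
pos [ 0.5313 -0.2758  0.24  ] [-3.141e+00 -1.000e-03  1.755e+00] t 2.575 F [ 0.1  0.6 -0.5] shift [-0.002   0.0035  0.18  ] rot [-0.0006 -0.0008 -0.0088]
clock: 3.2
position: [0.5348, -0.2748, 0.0584]
tool_rot: [-3.138, -0.003, 1.767]
force: [0.3, 0.1, 0.7]
grip_width: 0.0419
finger_force: 0.0
pos [ 0.5348 -0.2748  0.0584] [-3.138e+00 -3.000e-03  1.767e+00] t 3.2 F [0.3 0.1 0.7] shift [-0.0023 -0.0001  0.0534] rot [-0.0034 -0.0032  0.003 ]
```

To row units: 0.053 m is 0.53, 0.05 m is 0.5.

```bash
python3 nudge.py '{"jaw":[0.042, 0.042, 0.042, 0.01, 0.01], "sx":[-0.01, -0.01, -0.01, -0.01, -0.01], "sy":[0, 0, 0, 0, 0], "sz":[0.3, 0.5, 0.53, 0.53, 0.53], "drx":[0, 0, 0, 0, 0], "dry":[0, 0, 0, 0, 0], "drz":[0, 0, 0, 0, 0]}' 60; python3 nudge.py '{"jaw":[0.0, 0.0], "sx":[0, 0], "sy":[0, 0], "sz":[0, 0], "drx":[0, 0], "dry":[0, 0], "drz":[0, 0]}'; python3 go.py .535 -.277 .2 1.764
```

```text
clock: 3.82
position: [0.5365, -0.2787, 0.0085]
tool_rot: [3.14, 0.001, 1.765]
force: [-0.4, 0.6, 3.7]
grip_width: 0.0152
finger_force: 58.9
clock: 4.08
position: [0.5365, -0.2787, 0.0085]
tool_rot: [3.14, 0.001, 1.765]
force: [-1.4, 0.4, 7.5]
grip_width: 0.0147
finger_force: 59.3
pos [ 0.5365 -0.2787  0.0085] [3.140e+00 1.000e-03 1.765e+00] t 4.075 F [-1.4  0.4  7.5] shift [ 0.0018 -0.0009 -0.1915] rot [0.0013 0.0008 0.0008]
```

```bash
python3 nudge.py '{"jaw":[0.0, 0.0, 0.0, 0.0, 0.0], "sx":[0, 0, 0, 0, 0], "sy":[0, 0, 0, 0, 0], "sz":[-0.2, -0.6, -1, -1.4, -1.6], "drx":[0, 0, 0, 0, 0], "dry":[0, 0, 0, 0, 0], "drz":[0, 0, 0, 0, 0]}' 80; python3 go.py .5925 .167 .16 1.5755
```

```text
clock: 4.7
position: [0.5364, -0.2788, 0.1711]
tool_rot: [3.139, 0.002, 1.764]
force: [0.5, 1.2, -2.3]
grip_width: 0.0147
finger_force: 78.3
pos [ 0.5364 -0.2788  0.1711] [3.139e+00 2.000e-03 1.764e+00] t 4.7 F [ 0.5  1.2 -2.3] shift [0.4268 0.1408 0.0107] rot [0.003  0.0014 0.1888]
```

To row units: 0.25 m is 2.5, 0.2 m is 2, 0.18 rad is 0.72.

```bash
python3 nudge.py '{"jaw":[0.0, 0.0, 0.0, 0.0, 0.0], "sx":[0.5, 1, 1.5, 2, 2.5], "sy":[0.16, 0.32, 0.5, 0.66, 0.82], "sz":[0, 0, 0, 0, 0], "drx":[0, 0, 0, 0, 0], "dry":[0, 0, 0, 0, 0], "drz":[0.08, 0.2, 0.36, 0.56, 0.72]}';python3 nudge.py '{"jaw":[0.0, 0.0, 0.0, 0.0, 0.0], "sx":[0.5, 1, 1.4, 1.7, 1.7], "sy":[0.09, 0.18, 0.26, 0.3, 0.3], "sz":[0, 0, 0, 0, 0], "drx":[0, 0, 0, 0, 0], "dry":[0, 0, 0, 0, 0], "drz":[0.02, 0.036, 0.036, 0.036, 0.036]}'; python3 go.py .5925 .167 .16 1.5755
```

```text
clock: 5.32
position: [0.5682, -0.0156, 0.1688]
tool_rot: [3.14, -0.0, 1.583]
force: [0.4, 0.6, -2.9]
grip_width: 0.0143
finger_force: 78.3
clock: 5.95
position: [0.5955, 0.1559, 0.1683]
tool_rot: [3.141, -0.001, 1.579]
force: [-0.1, -0.7, -0.4]
grip_width: 0.0146
finger_force: 78.2
pos [0.5955 0.1559 0.1683] [ 3.141e+00 -1.000e-03  1.579e+00] t 5.95 F [-0.1 -0.7 -0.4] shift [ 0.0111 -0.003   0.0083] rot [ 0.0004 -0.0012  0.0039]
```

```bash
python3 nudge.py '{"jaw":[0.0, 0.0, 0.0, 0.0, 0.0], "sx":[0, 0, 0, 0, 0], "sy":[-0.02, -0.03, -0.03, -0.03, -0.03], "sz":[0.4, 0.8, 1.2, 1.38, 1.38], "drx":[0, 0, 0, 0, 0], "dry":[0, 0, 0, 0, 0], "drz":[0.012, 0.012, 0.012, 0.012, 0.012]}'; python3 go.py .5925 .167 .0175 1.5755
python3 - <<'E'
from h import *
H=np.zeros((600,800,3),np.uint8)
w=bot.grab_frame("wrist");s=bot.grab_frame("scene");t=bot.grab_frame("top");print(bot.calibration("wrist"))
for n,i in(("w3",w),("s3",s),("t3",t)):cv2.imwrite(f"pics/{n}.png",i)
H[:360,:480]=cv2.resize(w,(480,360))
def c(i,x,y,a,b,k): return cv2.resize(i[y:y+b,x:x+a],None,fx=k,fy=k,interpolation=2)
H[:400,485:785]=c(t,170,140,75,100,4)
H[362:600,:480]=c(s,350,250,160,79,3)[:238]
cv2.imwrite("pics/m3.png",H)
E
```

```text
clock: 6.58
position: [0.5927, 0.1524, 0.0294]
tool_rot: [-3.141, 0.001, 1.572]
force: [0.3, -0.6, -2.5]
grip_width: 0.0141
finger_force: 78.2
pos [0.5927 0.1524 0.0294] [-3.141e+00  1.000e-03  1.572e+00] t 6.575 F [ 0.3 -0.6 -2.5] shift [ 0.0146 -0.0002  0.0119] rot [-0.0009  0.0005 -0.0034]
{'vfov': 64.97028073856457, 'cx': 318.5181794139822, 'cy': 236.9311524312407, 'eye': array([0.59353787, 0.23622828, 0.17356495]), 'attitude': array([ 2.80871445e+00, -1.98249248e-03,  3.61873203e-04])}Traceback (most recent call last):
  File "<stdin>", line 8, in <module>
ValueError: could not broadcast input array from shape (237,480,3) into shape (238,480,3)
```

```bash
python3 - <<'E'
import cv2,numpy as np
H=np.zeros((600,800,3),np.uint8)
w,s,t=[cv2.imread(f"pics/{n}3.png") for n in "wst"]
H[:360,:480]=cv2.resize(w,(480,360))
def c(i,x,y,a,b,k): return cv2.resize(i[y:y+b,x:x+a],None,fx=k,fy=k,interpolation=2)
H[:400,485:785]=c(t,170,140,75,100,4)
H[362:599,:480]=c(s,350,240,160,79,3)
cv2.imwrite("pics/m3.png",H)
E
```

```text
(no output)
```

View pics/m3.png

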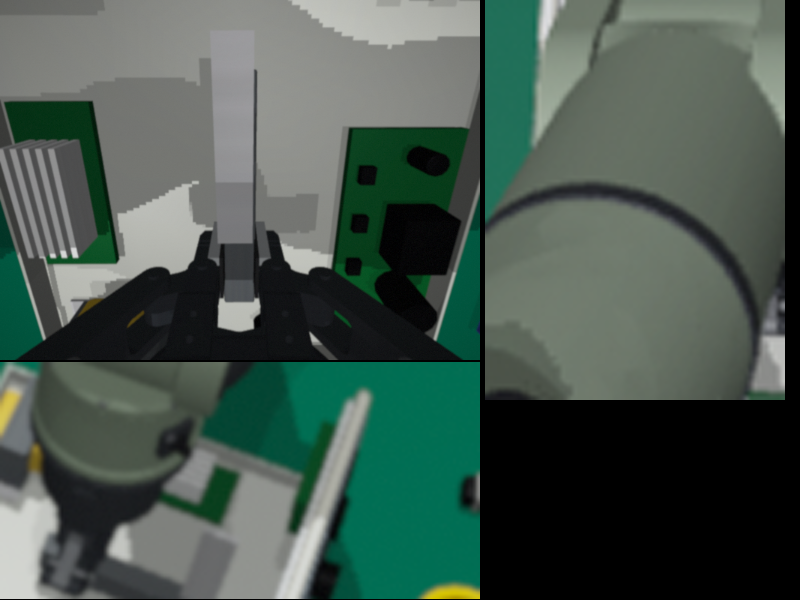

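The wrist view shows the stock straight in the fingers over the bare strip. The blade stands clear of the panel in the scene view. Lowering to contact now.

To row units: 0.009 m is 0.09, 0.006 m is 0.06.

```bash
python3 nudge.py '{"jaw":[0.0, 0.0, 0.0], "sx":[0, 0, 0], "sy":[0, 0, 0], "sz":[0.06, 0.09, 0.09], "drx":[0, 0, 0], "dry":[0, 0, 0], "drz":[0, 0, 0]}'; python3 nudge.py '{"jaw":[0.0, 0.0, 0.0], "sx":[0, 0, 0], "sy":[0, 0, 0], "sz":[0.01, 0.02, 0.02], "drx":[0, 0, 0], "dry":[0, 0, 0], "drz":[0, 0, 0]}';python3 nudge.py '{"jaw":[0.0, 0.0, 0.0], "sx":[0, 0, 0], "sy":[0, 0, 0], "sz":[0.005, 0.01, 0.01], "drx":[0, 0, 0], "dry":[0, 0, 0], "drz":[0, 0, 0]}'
```

```text
clock: 7.1
position: [0.5927, 0.153, 0.0201]
tool_rot: [-3.141, 0.0, 1.573]
force: [0.9, 0.5, -2.4]
grip_width: 0.0144
finger_force: 78.2
clock: 7.48
position: [0.5928, 0.1531, 0.0182]
tool_rot: [-3.141, 0.0, 1.573]
force: [-0.3, 0.4, -3.0]
grip_width: 0.0145
finger_force: 78.2
clock: 7.85
position: [0.5929, 0.1531, 0.0176]
tool_rot: [3.142, -0.0, 1.573]
force: [-1.4, -0.4, 5.1]
grip_width: 0.0147
finger_force: 79.4
```

To row units: 0.025 m is 0.25, 0.019 m is 0.19, -0.003 rad is -0.012.

```bash
python3 nudge.py '{"jaw":[0.0, 0.0, 0.0, 0.0, 0.0], "sx":[0.05, 0.12, 0.19, 0.25, 0.25], "sy":[0, 0, 0, 0, 0], "sz":[0.003, 0.003, 0.003, 0.003, 0.003], "drx":[0, 0, 0, 0, 0], "dry":[0, 0, 0, 0, 0], "drz":[-0.012, -0.012, -0.012, -0.012, -0.012]}'; python3 nudge.py '{"jaw":[0.0, 0.0, 0.0, 0.0, 0.0], "sx":[0.02, 0.04, 0.06, 0.08, 0.08], "sy":[0, 0, 0, 0, 0], "sz":[0, 0, 0, 0, 0], "drx":[0, 0, 0, 0, 0], "dry":[0, 0, 0, 0, 0], "drz":[0, 0, 0, 0, 0]}'
```

```text
clock: 8.48
position: [0.5935, 0.1784, 0.0176]
tool_rot: [3.14, -0.0, 1.576]
force: [1.3, -0.3, 7.2]
grip_width: 0.0145
finger_force: 79.8
clock: 9.1
position: [0.5935, 0.1854, 0.0176]
tool_rot: [3.14, 0.0, 1.575]
force: [-0.3, -4.4, 7.5]
grip_width: 0.0145
finger_force: 79.8
```

```bash
for i in 1; do :; done; python3 nudge.py '{"jaw":[0.0, 0.0, 0.0, 0.0, 0.0], "sx":[0.01, 0.02, 0.03, 0.04, 0.04], "sy":[0, 0, 0, 0, 0], "sz":[0, 0, 0, 0, 0], "drx":[0, 0, 0, 0, 0], "dry":[0, 0, 0, 0, 0], "drz":[0, 0, 0, 0, 0]}'; python3 nudge.py '{"jaw":[0.0, 0.0, 0.0, 0.0], "sx":[0.01, 0.02, 0.03, 0.03], "sy":[0, 0, 0, 0], "sz":[0, 0, 0, 0], "drx":[0, 0, 0, 0], "dry":[0, 0, 0, 0], "drz":[0, 0, 0, 0]}'
```

```text
clock: 9.72
position: [0.5935, 0.1891, 0.0176]
tool_rot: [3.14, 0.001, 1.575]
force: [0.1, -6.0, 8.1]
grip_width: 0.0147
finger_force: 79.8
clock: 10.22
position: [0.5935, 0.1921, 0.0176]
tool_rot: [3.14, 0.001, 1.575]
force: [0.3, -5.3, 7.4]
grip_width: 0.0147
finger_force: 79.8
```

To row units: 0.002 m is 0.02, 0.001 m is 0.01.

```bash
python3 nudge.py '{"jaw":[0.0, 0.0, 0.0], "sx":[0.01, 0.02, 0.02], "sy":[0, 0, 0], "sz":[0, 0, 0], "drx":[0, 0, 0], "dry":[0, 0, 0], "drz":[0, 0, 0]}'; python3 nudge.py '{"jaw":[0.0, 0.0, 0.0], "sx":[0.005, 0.01, 0.01], "sy":[0, 0, 0], "sz":[0, 0, 0], "drx":[0, 0, 0], "dry":[0, 0, 0], "drz":[0, 0, 0]}'; python3 nudge.py '{"jaw":[0.0, 0.0, 0.0], "sx":[0.005, 0.01, 0.01], "sy":[0, 0, 0], "sz":[0, 0, 0], "drx":[0, 0, 0], "dry":[0, 0, 0], "drz":[0, 0, 0]}'
```

```text
clock: 10.6
position: [0.5935, 0.1941, 0.0176]
tool_rot: [3.14, 0.001, 1.575]
force: [0.4, -5.4, 8.3]
grip_width: 0.0143
finger_force: 79.8
clock: 10.98
position: [0.5935, 0.195, 0.0176]
tool_rot: [3.14, 0.001, 1.575]
force: [0.2, -6.7, 8.2]
grip_width: 0.0141
finger_force: 79.8
clock: 11.35
position: [0.5935, 0.196, 0.0176]
tool_rot: [3.14, 0.001, 1.575]
force: [0.2, -6.1, 7.2]
grip_width: 0.0143
finger_force: 79.8
```

To row units: 0.001 m is 0.01, 0.0005 m is 0.005.

```bash
python3 nudge.py '{"jaw":[0.0, 0.0, 0.0], "sx":[0.005, 0.01, 0.01], "sy":[0, 0, 0], "sz":[0, 0, 0], "drx":[0, 0, 0], "dry":[0, 0, 0], "drz":[0, 0, 0]}'; python3 nudge.py '{"jaw":[0.0, 0.0, 0.0], "sx":[0.005, 0.01, 0.01], "sy":[0, 0, 0], "sz":[0, 0, 0], "drx":[0, 0, 0], "dry":[0, 0, 0], "drz":[0, 0, 0]}'
```

```text
clock: 11.72
position: [0.5935, 0.1962, 0.0176]
tool_rot: [3.14, 0.002, 1.574]
force: [-0.3, -9.6, 8.4]
grip_width: 0.0144
finger_force: 79.9
clock: 12.1
position: [0.5935, 0.1963, 0.0176]
tool_rot: [3.141, 0.003, 1.574]
force: [-1.5, -13.4, 9.8]
grip_width: 0.0144
finger_force: 80.1
```

To row units: 0.001 m is 0.01, 0.0005 m is 0.005.

```bash
python3 nudge.py '{"jaw":[0.0, 0.0, 0.0, 0.0], "sx":[0, 0.003, 0.003, 0.003], "sy":[0, 0, 0, 0], "sz":[0.005, 0.01, 0.01, 0.01], "drx":[0, 0, 0, 0], "dry":[0, 0, 0, 0], "drz":[0, 0, 0, 0]}'
python3 - <<'E'
from h import *
s=bot.observe();print(s["force"].round(1),s["moment"].round(2),s["tool_rot"],s["position"])
w=bot.grab_frame("wrist");a=bot.grab_frame("scene");print(bot.calibration("wrist"))
cv2.imwrite("pics/w4.png",w);cv2.imwrite("pics/s4.png",a)
H=np.zeros((600,800,3),np.uint8)
H[:240,:320]=cv2.resize(w,(320,240));H[:340,325:800]=cv2.resize(a[235:320,380:499],None,fx=4,fy=4,interpolation=2)[:340,:475]
H[345:600,:800]=cv2.resize(w[0:153,80:560],(800,255),interpolation=2)
cv2.imwrite("pics/m4.png",H)
E
```

```text
clock: 12.6
position: [0.5935, 0.1963, 0.0176]
tool_rot: [3.141, 0.002, 1.573]
force: [-6.6, -16.6, 28.9]
grip_width: 0.0145
finger_force: 83.0
[ -6.6 -16.6  28.9] [-3.41  1.61  0.09] [3.14051456e+00 2.39474099e-03 1.57345743e+00] [0.59353516 0.19633607 0.01755349]
{'vfov': 64.97028073856457, 'cx': 318.5181794139822, 'cy': 236.9311524312407, 'eye': array([0.59334342, 0.27990452, 0.15984405]), 'attitude': array([ 2.80567906e+00, -1.00643760e-03,  1.31654347e-03])}
```

View pics/m4.png

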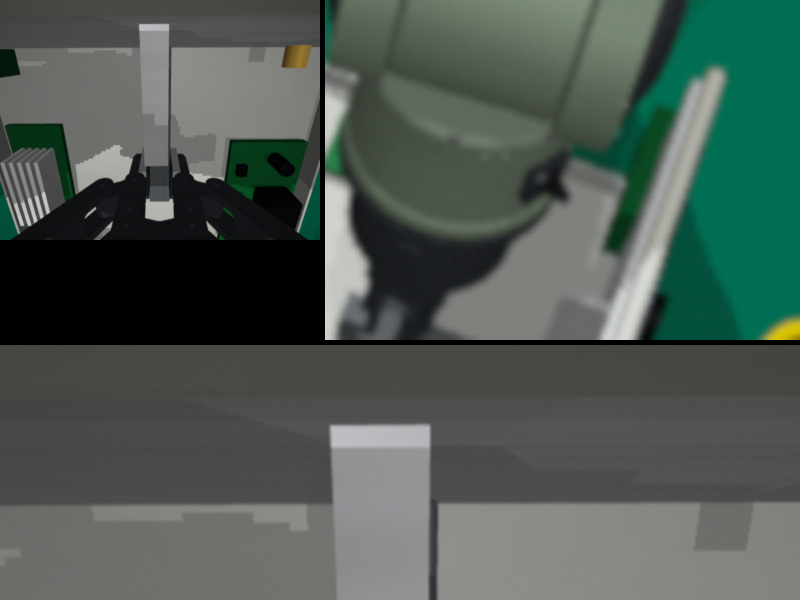

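The blade's top outer end is at wrist row ~48, the panel/plate line is at row ~96, and the panel's top inner edge is at row ~32. I'll check whether all three give the same y.

```bash
python3 - <<'E'
from h import *
np.set_printoptions(precision=4,suppress=True)
k=cam("wrist")
r=lambda x,y:(80+x*.6,(y-345)*.6)
print("base",at_z(k,r(5,505),.012),at_z(k,r(795,502),.012))
for z in (.1315,.1325):print("blade tip",at_z(k,r(331,425),z),at_z(k,r(430,425),z))
print("panel top",at_z(k,r(5,399),.138),at_z(k,r(795,397),.138))
g=cv2.cvtColor(cv2.imread("pics/w4.png"),6).astype(int)
for x in (120,250,296,318,380,480): print(x,g[0:120:3,x])
E
```

```text
base [0.507 0.283 0.012] [0.681  0.2839 0.012 ]
blade tip [0.5907 0.2836 0.1315] [0.5947 0.2836 0.1315]
blade tip [0.5908 0.2834 0.1325] [0.5946 0.2834 0.1325]
panel top [0.5812 0.2834 0.138 ] [0.6057 0.2835 0.138 ]
120 [ 71  69  69  70  70  71  70  70  71  69  71  68  69  68  70  70  73  72
  74  73  71  71  71  72  71  72  74  72  74  74  75  75  98 108 108 108
 110 109 110 109]
250 [ 73  71  71  74  72  73  75  73  71  74  72  77  76  80  78  80  83  76
  76  76  74  73  74  75  74  76  76  75  77  74  77  79 129 138 140 136
 114 114 115 113]
296 [ 71  71  71  73  72  73  72  72  72  72  74  80  78  79  78  81 151 188
 187 188 185 147 146 147 146 144 146 146 145 146 146 146 147 146 144 144
 143 144 141 142]
318 [ 73  72  73  74  73  71  71  72  73  73  73  79  78  80  77  82 154 183
 184 184 182 149 148 148 148 148 147 148 147 149 147 148 148 148 146 146
 144 145 142 143]
380 [ 73  70  70  72  71  73  73  73  72  74  73  79  78  80  79  82  83  85
  84  86  80  76  74  75  75  76  78  75  76  77  77  81 137 141 141 142
 141 141 140 140]
480 [ 68  70  70  69  73  70  70  70  70  71  73  79  78  80  79  83  83  84
  82  84  81  81  81  81  82  81  83  81  76  76  77  83 133 134 134 134
 135 134 135 133]
```

The base line, blade tip and panel top all fall at y = 0.2835 ± 0.0005, so the panel is upright and the blade is flush. It's pressed at about 17 N forward and 29 N down, so I'm holding briefly and handing in.

The rows are not in the units I measure in: shifts go in units of 100 mm and turns go in units of 0.25 rad. I convert before sending: -0.0003 m is -0.003.

```bash
python3 nudge.py '{"jaw":[0.0, 0.0, 0.0], "sx":[0, 0, 0], "sy":[0, 0, 0], "sz":[-0.003, -0.003, -0.003], "drx":[0, 0, 0], "dry":[0, 0, 0], "drz":[0, 0, 0]}' && python3 -c "
from workcell import bot
print(bot.job_done())"
```

```text
clock: 13.08
position: [0.5935, 0.1963, 0.0176]
tool_rot: [3.141, 0.003, 1.574]
force: [-5.6, -16.7, 23.7]
grip_width: 0.0147
finger_force: 81.8
the job is handed in; nothing more can be done
None
```

I handed the job in at 13.1 s: the taller square is still gripped, pressed down on the base plate at about 24 N and against the panel at about 17 N, and by camera measurement the panel stands upright with the blade flush along it.

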